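# Chock the row of tube offcuts

## Task

Three tarnished brown brass tube offcuts lie side by side on the bench and could roll apart. Set one of the two ridge-shaped wooden chocks close against each outer side of the row, standing on its foot, parallel to the tubes and centred on their length, so that the row cannot roll apart; leave the tubes lying together where they are.

Things in the scene. Friction and masses are not known exactly. Their poses are not given: they have to be found in the camera images.
- left_offcut_center (a point): The end tube on the robot's left of three equal brown tarnished brass tubes lying side by side, almost touching, axes roughly along world x (within 20 degrees). Each 19 mm diameter, 60 mm long, loose, rolls easily. The middle tube is not listed; end tubes' centres start 39.4 mm apart. Point: the tube's centre, 9.5 mm above the bench; y is its long axis (x and z turn as it rolls).
- right_offcut_center (a point): The end tube on the robot's right of three equal brown tarnished brass tubes lying side by side, almost touching, axes roughly along world x (within 20 degrees). Each 19 mm diameter, 60 mm long, loose, rolls easily. The middle tube is not listed; end tubes' centres start 39.4 mm apart. Point: the tube's centre, 9.5 mm above the bench; y is its long axis (x and z turn as it rolls).
- chock_1_center (a point): One of two identical pale-wood chocks, roof-shaped bars: 56 mm long, foot 44 mm wide, flat top 20 mm wide, 20 mm high, upright end faces to grip, equal sloping sides; 40 g; starts foot down. Point: centre, 10 mm above the foot; y is its long axis, x across, z up. Touching a tube, its centre is 28 mm from the tube's axis. The flat block of the same wood (40x56x12 mm) is no chock.
- chock_2_center (a point): One of two identical pale-wood chocks, roof-shaped bars: 56 mm long, foot 44 mm wide, flat top 20 mm wide, 20 mm high, upright end faces to grip, equal sloping sides; 40 g; starts foot down. Point: centre, 10 mm above the foot; y is its long axis, x across, z up. Touching a tube, its centre is 28 mm from the tube's axis. The flat block of the same wood (40x56x12 mm) is no chock.
Mind the look-alikes: they are no part of the job. Leave any orange look-alike of the part that bears right_offcut_center alone.

How it is judged (in metres and radians):
At the end, for the whole second after the job is handed in: A chock stands upright on the bench outside each end tube: centres at most 40 mm apart from above (over 60 to the other), centred within 15 mm, parallel within 12 degrees. End tubes lie within 35 mm of their starts, under 50 mm apart, parallel within 10 degrees (((horizontal distance between chock_1_center and left_offcut_center below 0.04 m and horizontal distance between chock_1_center and right_offcut_center above 0.06 m and y of chock_1_center in the frame of left_offcut_center between -0.015 and 0.015 m and angle between the y axis of chock_1_center and the y axis of left_offcut_center, either way round below 0.21 rad and horizontal distance between chock_2_center and right_offcut_center below 0.04 m and horizontal distance between chock_2_center and left_offcut_center above 0.06 m and y of chock_2_center in the frame of right_offcut_center between -0.015 and 0.015 m and angle between the y axis of chock_2_center and the y axis of right_offcut_center, either way round below 0.21 rad) or (horizontal distance between chock_2_center and left_offcut_center below 0.04 m and horizontal distance between chock_2_center and right_offcut_center above 0.06 m and y of chock_2_center in the frame of left_offcut_center between -0.015 and 0.015 m and angle between the y axis of chock_2_center and the y axis of left_offcut_center, either way round below 0.21 rad and horizontal distance between chock_1_center and right_offcut_center below 0.04 m and horizontal distance between chock_1_center and left_offcut_center above 0.06 m and y of chock_1_center in the frame of right_offcut_center between -0.015 and 0.015 m and angle between the y axis of chock_1_center and the y axis of right_offcut_center, either way round below 0.21 rad)) and height (world z) of each of chock_1_center, chock_2_center below 0.0135 m and angle between each of chock_1_center, chock_2_center's own z axis and vertical below 0.12 rad and height (world z) of each of left_offcut_center, right_offcut_center below 0.013 m and distance of each of left_offcut_center, right_offcut_center from where it was at the start of the episode below 0.035 m and horizontal distance between left_offcut_center and right_offcut_center below 0.05 m and angle between the y axis of left_offcut_center and the y axis of right_offcut_center, either way round below 0.17 rad); the robot touches nothing.
It fails at once if an end tube is lifted off the bench (height (world z) of any of left_offcut_center, right_offcut_center above 0.03 m).
It also fails if it takes over 48 s, if anything falls off the work surface, if the arm or the gripper's body presses on something with over 40 N, if the wrist force passes 120 N, or if a joint passes its speed limit or range.

## Robot

A 6-joint arm with a two-finger parallel gripper is mounted at the origin on a cart in front of the work surface, level with it; the furniture and walls round the work are solid. World frame = base frame: x ahead of the robot, y to its left, z up, the work surface at z = 0. Lengths are in m, angles in degrees, forces in N, time in s.
With the tool pointing down it reaches from about 0.25 to 0.725 m from the base axis. Payload 9.7 kg.
Tool frame: the origin (TCP) lies midway between the tips of the shut fingers; the grasp point (between the pads) lies 19 mm behind it; z points along the fingers, y is the direction in which the jaws open and shut (so a half turn about z gives the same grasp; the last joint's range is limited). The gripper opens to 85 mm and grips with 20 to 120 N. Pads are 22 mm wide; open, the fingers measure 114 mm over their backs; the gripper's body (76 mm by 85 mm) begins 54 mm behind the grasp point. The pads swing forward as they close: fully open they stand 13 mm farther back than shut.
Start: joints at [67.437, 4.979, 10.078, 95.1, 0, 90], TCP at [0.211, 0.508, 0.231] pointing down, gripper open.
Joint ranges: [-179.16, 179.16], [-48.56, 103.87], [-65.8, 70.77], [-126.05, 130.52], [-82.76, 87.17], [-180, 180]. Speed limits (degrees/s): [127.2, 127.2, 147.25, 180, 180, 180].

## Interface

Orientations are given as [roll, pitch, yaw] about the fixed x, y, z axes, in that order (R = Rz(yaw) Ry(pitch) Rx(roll)).
In Python, from workcell import bot, camera, recognise gives the robot as it stands. The module is installed in compiled form; this text tells all that it offers.
- The arm moves only by the tool apply_moves, never from a script. Its argument "targets" is one flat list of numbers, 7 for each row, row after row: the shift along the world's x, y, z in units of 30 mm (1.0 is 30 mm), then the turn, a rotation vector about the world's x, y, z in units of 6 degrees (1.0 is 6 degrees), then the opening, from 0 (shut) to 1 (fully open). A call has 1 to 5 rows; each row is the pose to reach, as a shift and turn from the pose commanded when the call began; what a row does not reach only later rows make up. A row lasts 1/10 s, in which the tool goes at most 50 mm and 8.59 degrees, less where a joint would pass 70% of its speed; a pose out of reach is approached as far as the arm can. A call with a gripper value outside its range is refused whole. The fingers move at their own pace and stop on an object; "newtons" is the grip in N (left out, the last holds). Time passes only in rows, so rows that repeat a pose let the fingers close. It gives the time, the measured TCP pose, the force and the opening at its end, in the units of the state.
- bot.get_obs(): the state, without advancing time (a new reading comes with each control period).
- camera(name): name is "scene" or "top"; returns a dict with "img" (420x560x3 uint8, red, green, blue), "intrinsics" (3x3 intrinsics, pixels), "origin" and "rotation" of the camera in the world. Camera axes: x right, y up, looking along -z (the intrinsics and any distortion apply to the point x, -y, -z); pixel columns grow to the right and rows downward; lengths in m; the calibration is good to about 2 mm. A picture is of the moment at which its call begins. There is no depth.
- bot.job_done(): hands the job in, once; it reports no verdict.
Trained networks look in the newest picture that a camera, given by its name, has taken for a name from the list of things; names that differ only in an ending like _2 or _b are one class to them, and where a whole thing is asked for, a point or a joint stands for the part that bears it (a point fixed in the world has none). Each returns a list of dicts, best first, with "conf" (0 to 1); they miss things now and then, are a little off and sometimes report something else, mostly with a low value. They report only what shows in the picture. A call takes as long as a camera call. They do not tell look-alikes from the thing itself.
- recognise(query, camera): "box" ([left, top, right, bottom] in pixels, round what is visible of it).
The state is a dict: "time": time; "q": joint angles; "qd": joint speeds; "joint_efforts": joint torques, N m; "ee_pos": TCP position; "tcp_rot": TCP orientation; "wrist_force": force on the tool from outside, world axes, zero at the start; "torque": the same for the moment, N m; "opening": finger opening in m.
Only numpy, scipy, OpenCV 4.12 (cv2) and the standard library are available. Lean on these libraries where they do the work, as an engineer would, in place of code of your own. Each camera call takes 0.05 s, during which the arm holds its last target.

## Working session

There is one attempt and no reset: what is moved stays moved. The work goes in short steps, Python scripts to look and compute and a tool call to move; the robot and the scene stay as the last step left them, time stands still between calls to the robot, and variables do not carry over. Pictures are saved under pics/ and viewed, and the job is handed in when it is done.

Besides the shell and the picture viewer there is one more tool, called after "Call:" by a JSON object that holds its "method" and its "body", one argument or row to a line. apply_moves: Moves the arm, as the interface text tells. Its arguments: {"type":"object","properties":{"targets":{"type":"array"},"newtons":{"type":"number"}},"required":["targets"]}

```bash
mkdir -p pics; ls
cat > h.py <<'E'
from workcell import bot,camera,recognise
import numpy as np,cv2
def snap(n,f):
    c=camera(n); cv2.imwrite('pics/'+f,c['img'][:,:,::-1]); return c
def world(c,u,v,z):
    K=np.array(c['intrinsics']);d=np.linalg.inv(K)@[u,v,1];d=np.array([d[0],-d[1],-d[2]])
    R=np.array(c['rotation']);o=np.array(c['origin']);w=R@d
    return o+w*(z-o[2])/w[2]
def pix(c,p):
    K=np.array(c['intrinsics']);q=np.array(c['rotation']).T@(np.array(p)-c['origin'])
    q=K@[q[0],-q[1],-q[2]];return q[:2]/q[2]
E
python3 - <<'E'
from h import *
for n in ['scene','top']:
    c=snap(n,n+'0.png'); print(n,{k:v for k,v in c.items() if k!='img'})
    for q in ['left_offcut_center','right_offcut_center','chock_1_center']:
        for r in recognise(q,n): 
            b=r['box'];print(q,np.round(b),round(r['conf'],2),np.round(world(c,(b[0]+b[2])/2,(b[1]+b[3])/2,.01),3))
print(bot.get_obs())
E
```

```text
pics
scene {'intrinsics': array([[470.89588991,   0.        , 277.84176471],
       [  0.        , 470.89588991, 201.82198958],
       [  0.        ,   0.        ,   1.        ]]), 'origin': array([-0.4178531 , -0.71205784,  0.75203526]), 'rotation': array([ 6.04390388e+01, -5.35834391e-02, -5.55589729e+01])}Traceback (most recent call last):
  File "<stdin>", line 6, in <module>
  File "h.py", line 8, in world
    return o+w*(z-o[2])/w[2]
                        ~^^^
IndexError: invalid index to scalar variable.
```

```bash
sed -i "s/np.array(c\['rotation'\])/RR(c)/" h.py
cat >> h.py <<'E'
from scipy.spatial.transform import Rotation
def RR(c): return Rotation.from_euler('xyz',c['rotation'],degrees=True).as_matrix()
E
python3 - <<'E'
from h import *
for n in ['scene','top']:
    c=snap(n,n+'0.png'); print(n,{k:v for k,v in c.items() if k!='img'})
    for q in ['left_offcut_center','right_offcut_center','chock_1_center']:
        for r in recognise(q,n): 
            b=r['box'];print(q,np.round(b),round(r['conf'],2),np.round(world(c,(b[0]+b[2])/2,(b[1]+b[3])/2,.01),3))
print(bot.get_obs())
E
```

```text
scene {'intrinsics': array([[470.89588991,   0.        , 277.84176471],
       [  0.        , 470.89588991, 201.82198958],
       [  0.        ,   0.        ,   1.        ]]), 'origin': array([-0.4178531 , -0.71205784,  0.75203526]), 'rotation': array([ 6.04390388e+01, -5.35834391e-02, -5.55589729e+01])}
right_offcut_center [157. 194. 173. 204.] 0.58 [0.47  0.337 0.01 ]
chock_1_center [271. 198. 279. 210.] 0.67 [0.647 0.028 0.01 ]
chock_1_center [331. 218. 345. 232.] 0.47 [ 0.648 -0.198  0.01 ]
top {'intrinsics': array([[441.23478681,   0.        , 272.13817203],
       [  0.        , 441.23478681, 207.97552467],
       [  0.        ,   0.        ,   1.        ]]), 'origin': array([ 0.41535434, -0.01530766,  1.08437076]), 'rotation': array([  7.84666349,   0.31289446, -89.31767956])}
left_offcut_center [260. 164. 271. 192.] 0.67 [0.638 0.009 0.01 ]
right_offcut_center [276. 166. 283. 193.] 0.6 [ 0.635 -0.026  0.01 ]
right_offcut_center [120. 230. 134. 254.] 0.51 [0.476 0.346 0.01 ]
chock_1_center [338. 163. 361. 194.] 0.64 [ 0.639 -0.198  0.01 ]
{'time': 0.5, 'q': array([6.74375982e+01, 4.97973349e+00, 1.00757907e+01, 9.50992032e+01,
       1.22234277e-03, 9.00007598e+01]), 'qd': array([-0.07372674,  0.05153695,  0.05288102,  0.00936186, -0.0068952 ,
       -0.01887199]), 'joint_efforts': array([ 3.51446952e-04, -5.19649673e+01,  4.64541864e+01,  2.00203896e-03,
        6.23867038e-07,  1.55246909e-07]), 'ee_pos': array([0.21101788, 0.50789286, 0.23125442]), 'tcp_rot': array([-1.79996854e+02, -1.22230105e-03,  1.57436838e+02]), 'wrist_force': array([-0.02634882,  0.22392028,  0.46607365]), 'torque': array([-0.0047564 , -0.05080165,  0.04439908]), 'opening': 0.08572836724848673}
```

View pics/scene0.png

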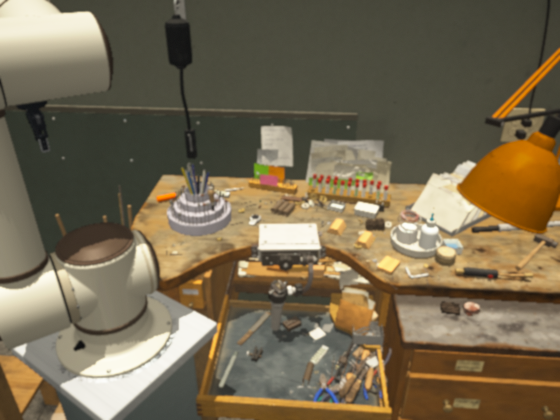

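View pics/top0.png

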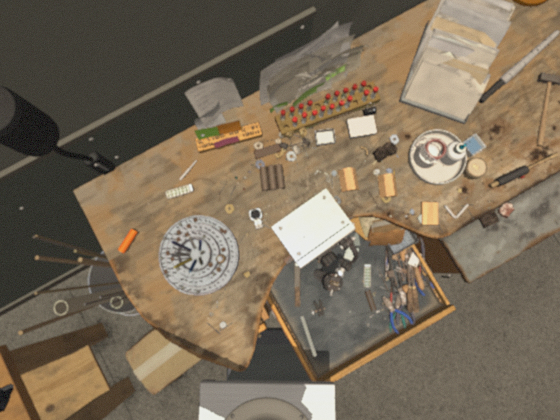

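Run:
```python
from h import *
c=cv2.imread('pics/top0.png')
cv2.imwrite('pics/cropA.png',cv2.resize(c[150:240,240:450],None,fx=3.8,fy=3.8,interpolation=cv2.INTER_CUBIC))
c=cv2.imread('pics/scene0.png')
cv2.imwrite('pics/cropB.png',cv2.resize(c[180:290,260:420],None,fx=5,fy=5,interpolation=cv2.INTER_CUBIC))
```

```text
(no output)
```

View pics/cropA.png

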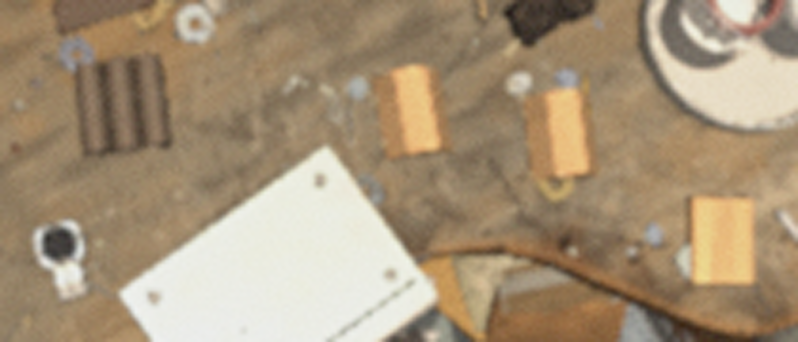

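View pics/cropB.png

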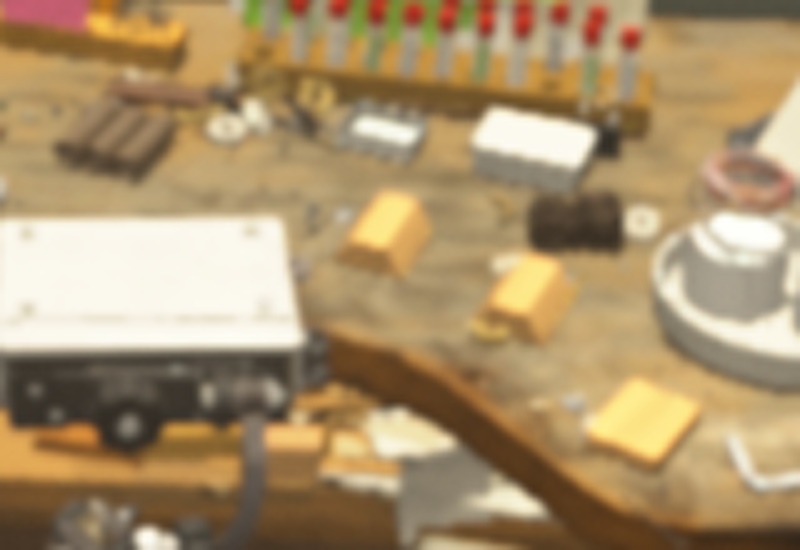

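```bash
cat > fit.py <<'E'
from h import *
from scipy.optimize import minimize
S=6
def hull(c,V,box):
    P=np.array([pix(c,v) for v in V]); P=(P-[box[0],box[1]]+.5)*S
    m=np.zeros(((box[3]-box[1])*S,(box[2]-box[0])*S),np.uint8)
    cv2.fillPoly(m,[np.int32(np.round(cv2.convexHull(np.float32(P))[:,0]*16))],1,shift=4) if 0 else cv2.fillConvexPoly(m,np.int32(np.round(cv2.convexHull(np.float32(P))[:,0]*16)),1,shift=4)
    return m
def chock(x,y,a):
    R=Rotation.from_euler('z',a).as_matrix()
    return [R@[sx*w,sy*.028,z]+[x,y,0] for w,z in((.022,0),(.010,.02)) for sx in(-1,1) for sy in(-1,1)]
def tubes(x,y,a):
    R=Rotation.from_euler('z',a).as_matrix()
    return [R@[k*.0197+.0095*np.cos(t),sy*.03,.0095+.0095*np.sin(t)]+[x,y,0] for k in(-1,1) for sy in(-1,1) for t in np.linspace(0,2*np.pi,16,endpoint=False)]
def fit(c,model,g0,box,show=None):
    # GrabCut on the upsampled crop, started from the rough model
    im=c['img'][box[1]:box[3],box[0]:box[2],::-1]
    im=cv2.resize(im,None,fx=S,fy=S,interpolation=cv2.INTER_CUBIC)
    h=hull(c,model(*g0),box); 
    m=np.where(cv2.dilate(h,np.ones((4*S,4*S))),cv2.GC_PR_BGD,cv2.GC_BGD).astype(np.uint8); m[h>0]=cv2.GC_PR_FGD; m[cv2.erode(h,np.ones((5*S,5*S)))>0]=cv2.GC_FGD
    cv2.grabCut(im.copy(),m,None,np.zeros((1,65)),np.zeros((1,65)),4,cv2.GC_INIT_WITH_MASK)
    m=((m==1)|(m==3)).astype(np.uint8)
    def cost(p):
        q=hull(c,model(p[0],p[1],p[2]),box); return 1-(q&m).sum()/max(1,(q|m).sum())
    best=None
    for da in(-.15,0,.15):
        s=np.array([g0[0],g0[1],g0[2]+da]); r=minimize(cost,s,method='Nelder-Mead',options=dict(initial_simplex=[s,s+[.006,0,0],s+[0,.006,0],s+[0,0,.1]],xatol=1e-4,fatol=1e-4))
        if best is None or r.fun<best.fun: best=r
    if show:
        q=hull(c,model(*best.x),box)
        for mm,col in((m,(0,255,0)),(q,(0,0,255))):
            cv2.drawContours(im,cv2.findContours(mm,0,1)[0],-1,col,1)
        cv2.imwrite('pics/'+show,im[:600,:800])
    return best.x,1-best.fun
E
cat > f0.py <<'E'
from fit import *
import sys
t,s=camera('top'),camera('scene')
A=lambda u,v:world(t,u,v,.01)
for n,mod,u,v,a in(('tubes',tubes,271.5,178,-1.5),('chA',chock,348,179,-1.5),('chB',chock,387.5,185,-1.5)):
    g=[*A(u,v)[:2],a]
    for nm,c in(('top',t),('scene',s)):
        p=pix(c,[g[0],g[1],.01]); b=[int(p[0])-32,int(p[1])-28,int(p[0])+32,int(p[1])+28]
        x,i=fit(c,mod,g,b,f'{n}_{nm}.png'); print(n,nm,np.round(x[:2],4),'yaw',round(np.degrees(x[2]),1),'iou',round(i,3))
ims=[[cv2.imread(f'pics/{n}_{m}.png') for n in('tubes','chA','chB')] for m in('top','scene')]
cv2.imwrite('pics/fit.png',cv2.resize(np.vstack([np.hstack(r) for r in ims]),(800,465)))
E
python3 f0.py
```

```text
tubes top [ 0.6397 -0.0055] yaw -82.5 iou 0.947
tubes scene [ 0.6398 -0.0051] yaw -74.9 iou 0.889
chA top [ 0.6393 -0.1964] yaw -79.3 iou 0.924
chA scene [ 0.6423 -0.194 ] yaw -77.6 iou 0.927
chB top [ 0.6245 -0.2921] yaw -77.1 iou 0.824
chB scene [ 0.6253 -0.293 ] yaw -78.8 iou 0.86
```

View pics/fit.png

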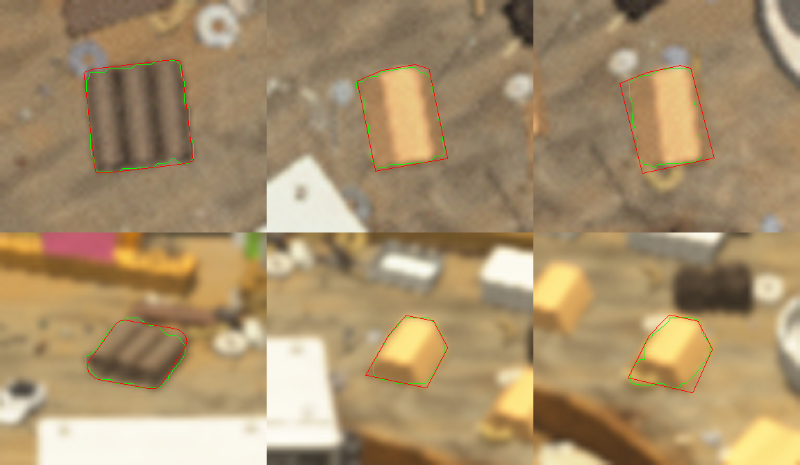

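Run:
```python
from h import *
t,s=camera('top'),camera('scene')
w=world(t,198,255,0.05);print(w)
for z in(0,.1,.15,.2,.25):print(z,pix(s,[w[0],w[1],z]))
for p in((325.5,189),(272,232),(355,222)):
  for z in (.0,.06,.1): w=world(t,*p,z); print(p,z,w[:2],pix(s,w))
```

```text
[0.44509745 0.16377379 0.05      ]
0 [199.96910686 221.20137068]
0.1 [197.19996662 192.03281304]
0.15 [195.73931912 176.64717812]
0.2 [194.22416831 160.68743621]
0.25 [192.65140556 144.12084264]
(325.5, 189) 0.0 [ 0.61396847 -0.14011401] [315.43060473 227.12670318]
(325.5, 189) 0.06 [ 0.60297882 -0.13320827] [312.26490352 210.55012833]
(325.5, 189) 0.1 [ 0.5956524  -0.12860444] [310.06466215 199.028995  ]
(272, 232) 0.0 [ 0.50499965 -0.00797752] [257.55052199 229.87166807]
(272, 232) 0.06 [ 0.50003943 -0.00838311] [256.20285065 213.05338487]
(272, 232) 0.1 [ 0.49673261 -0.0086535 ] [255.26666731 201.37027183]
(355, 222) 0.0 [ 0.5320668  -0.21247322] [323.00616331 248.3791059 ]
(355, 222) 0.06 [ 0.52560891 -0.20156373] [319.36180706 229.91942235]
(355, 222) 0.1 [ 0.52130365 -0.19429074] [316.83871683 217.13926471]
```

Call:
{"method": "apply_moves", "body": {
  "targets": [1.0,-1.0,2.5,0,0,-1.4,1,3,-3,2.5,0,0,-2.8,1,4.5,-4.5,2.5,0,0,-4.2,1,6,-6,2.5,0,0,-5.6,1,7,-8,2.5,0,0,-7,1]
}}

```text
time: 1.2
ee_pos: [0.3637, 0.3452, 0.3025]
tcp_rot: [180.0, -0.0, 115.1]
wrist_force: [1.4, 1.2, 0.2]
opening: 0.085
```

Call:
{"method": "apply_moves", "body": {
  "targets": [9,-17,0,0,0,-2.3,1,9,-17,0,0,0,-2.3,1,9,-17,0,0,0,-2.3,1,9,-17,-1.5,0,0,-2.3,1,9,-17,-3.3,0,0,-2.3,1]
}}

```text
time: 1.7
ee_pos: [0.4794, 0.125, 0.2858]
tcp_rot: [179.9, -0.0, 101.6]
wrist_force: [0.4, 0.3, 0.1]
opening: 0.0854
```

Call:
{"method": "apply_moves", "body": {
  "targets": [4.7,-9.8,-2,0,0,0,1,4.7,-9.8,-2,0,0,0,1,4.7,-9.8,-2,0,0,0,1,4.7,-9.8,-2,0,0,0,1,4.7,-9.8,-2,0,0,0,1]
}}

```text
time: 2.2
ee_pos: [0.5854, -0.0968, 0.2395]
tcp_rot: [180.0, 0.0, 101.6]
wrist_force: [1.2, 1.3, 0.5]
opening: 0.0855
```

Approach to above chock A at (0.640, −0.196), z≈0.10.

Call:
{"method": "apply_moves", "body": {
  "targets": [1.8,-3.3,-4.6,0,0,0,1,1.8,-3.3,-4.6,0,0,0,1,1.8,-3.3,-4.6,0,0,0,1,1.8,-3.3,-4.6,0,0,0,1,1.8,-3.3,-4.6,0,0,0,1]
}}

```text
time: 2.7
ee_pos: [0.6375, -0.1952, 0.0966]
tcp_rot: [-179.7, -0.2, 101.5]
wrist_force: [-0.6, 0.8, -0.2]
opening: 0.0853
```

Run:
```python
from h import *
o=bot.get_obs();print(o['ee_pos'],o['tcp_rot'],o['q'])
for n,p in (('top',(300,140,420,230)),('scene',(270,150,390,240))):
    c=snap(n,n+'1.png');cv2.imwrite('pics/%s1c.png'%n,cv2.resize(c['img'][p[1]:p[3],p[0]:p[2],::-1],None,fx=5,fy=5,interpolation=cv2.INTER_CUBIC))
a,b=[cv2.imread('pics/%s1c.png'%n) for n in('top','scene')];cv2.imwrite('pics/v1.png',cv2.resize(np.hstack([a,b]),(800,300)))
```

```text
[ 0.63745218 -0.19518729  0.09659723] [-1.79654787e+02 -1.69143408e-01  1.01509881e+02] [-1.70175896e+01  2.09433645e+01  1.40467032e+01  8.34874177e+01
 -1.62613055e-02  6.14720738e+01]
```

View pics/v1.png

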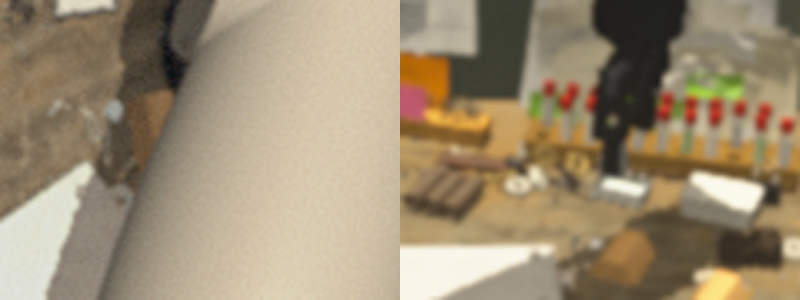

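Call:
{"method": "apply_moves", "body": {
  "targets": [0.08,0,-1.5,0,0,0,1,0.08,0,-2.5,0,0,0,1,0.08,0,-3.0,0,0,0,1,0.08,0,-3.2,0,0,0,1,0.08,0,-3.2,0,0,0,0.8],
  "newtons": 30
}}

```text
time: 3.3
ee_pos: [0.6417, -0.1934, 0.007]
tcp_rot: [179.9, 0.0, 101.7]
wrist_force: [0.8, -0.5, 0.7]
opening: 0.0733
```

Call:
{"method": "apply_moves", "body": {
  "targets": [0,0,0,0,0,0,0.5,0,0,0,0,0,0,0.5,0,0,0,0,0,0,0.5,0,0,0,0,0,0,0.5,0,0,0,0,0,0,0.5]
}}

```text
time: 3.8
ee_pos: [0.6425, -0.1939, 0.0082]
tcp_rot: [179.8, 0.1, 101.6]
wrist_force: [-0.9, 1.3, 5.9]
opening: 0.0551
```

Run:
```python
from h import *
c=snap('scene','s2.png');o=bot.get_obs();print(o['ee_pos'],o['tcp_rot'],o['wrist_force'],o['torque'],o['opening'])
cv2.imwrite('pics/v2.png',cv2.resize(c['img'][160:260,280:400,::-1],None,fx=6,fy=6,interpolation=cv2.INTER_CUBIC))
```

```text
[ 0.64245918 -0.19390325  0.00820389] [1.79823081e+02 8.01764078e-02 1.01639576e+02] [-1.05210749  1.11744091  6.60357643] [0.18685025 0.23482188 0.02682446] 0.054911720611848486
```

View pics/v2.png

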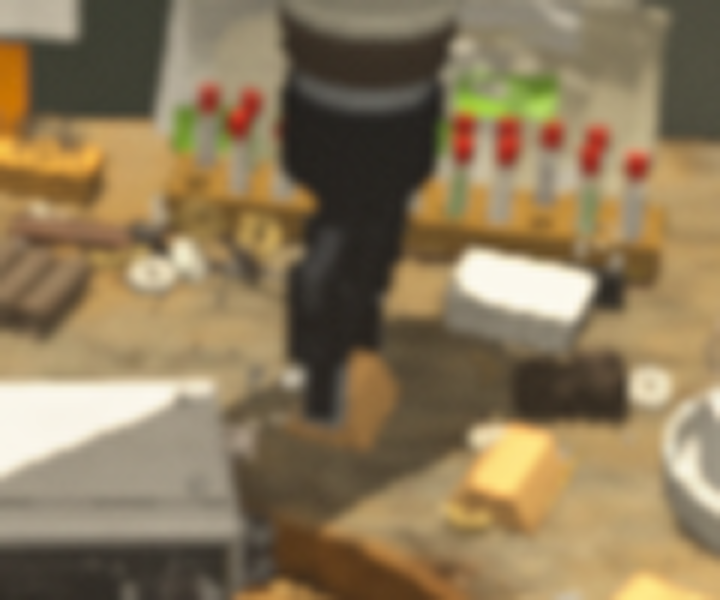

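Call:
{"method": "apply_moves", "body": {
  "targets": [0,0,0.7,0,0,0,0.5,0,0,2,0,0,0,0.5,-0.1,1.3,2.5,0,0,-0.4,0.5,-0.2,2.9,2.5,0,0,-0.77,0.5,-0.29,4.5,2.5,0,0,-0.77,0.5]
}}

```text
time: 4.35
ee_pos: [0.6332, -0.0578, 0.0828]
tcp_rot: [179.8, 0.0, 96.9]
wrist_force: [1.5, -0.2, -0.1]
opening: 0.0548
```

Run:
```python
from h import *
c=snap('scene','s3.png');o=bot.get_obs();print(o['ee_pos'],o['tcp_rot'],o['wrist_force'],o['torque'],o['opening'])
cv2.imwrite('pics/v3.png',cv2.resize(c['img'][140:260,240:400,::-1],None,fx=5,fy=5,interpolation=cv2.INTER_CUBIC))
```

```text
[ 0.63251465 -0.05093088  0.08241644] [ 1.79875364e+02 -1.35115753e-01  9.71860463e+01] [ 2.71264878  4.09545717 -0.655681  ] [ 0.31152466 -0.13067077 -0.02587993] 0.05496751740998751
```

View pics/v3.png

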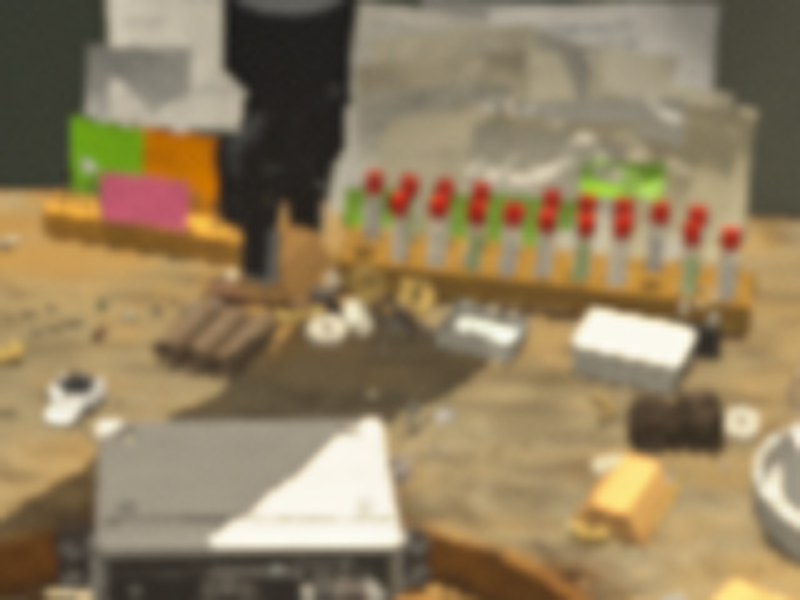

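Call:
{"method": "apply_moves", "body": {
  "targets": [0,2,0,0,0,0,0.5,0,3,0,0,0,0,0.5,0,3.2,0,0,0,0,0.5,0,3.2,0,0,0,0,0.5,0,3.2,0,0,0,0,0.5]
}}

```text
time: 4.9
ee_pos: [0.6328, 0.0367, 0.0812]
tcp_rot: [180.0, 0.0, 97.0]
wrist_force: [-0.4, -0.5, -1.2]
opening: 0.0549
```

Call:
{"method": "apply_moves", "body": {
  "targets": [0,0.45,-0.8,0,0,0,0.5,0,0.45,-1.6,0,0,0,0.5,0,0.45,-2.1,0,0,0,0.5,0,0.45,-2.35,0,0,0,0.5,0,0.45,-2.4,0,0,0,0.5]
}}

```text
time: 5.4
ee_pos: [0.6324, 0.0499, 0.0085]
tcp_rot: [-180.0, 0.0, 97.0]
wrist_force: [0.3, 0.4, -0.6]
opening: 0.055
```

Run:
```python
from h import *
c=snap('scene','s4.png');t=snap('top','t4.png');o=bot.get_obs();print(o['ee_pos'],o['tcp_rot'],o['wrist_force'],o['torque'],o['opening'])
a=cv2.resize(c['img'][150:250,220:320,::-1],None,fx=4,fy=4,interpolation=cv2.INTER_CUBIC)
b=cv2.resize(t['img'][130:230,210:310,::-1],None,fx=4,fy=4,interpolation=cv2.INTER_CUBIC)
cv2.imwrite('pics/v4.png',np.hstack([a,b]))
```

```text
[0.63302902 0.05034047 0.00939018] [1.79949671e+02 1.40042264e-03 9.69775075e+01] [-0.54859154 -0.43310956  0.15244112] [-0.00468501  0.0681728   0.06669197] 0.05511213069845995
```

View pics/v4.png

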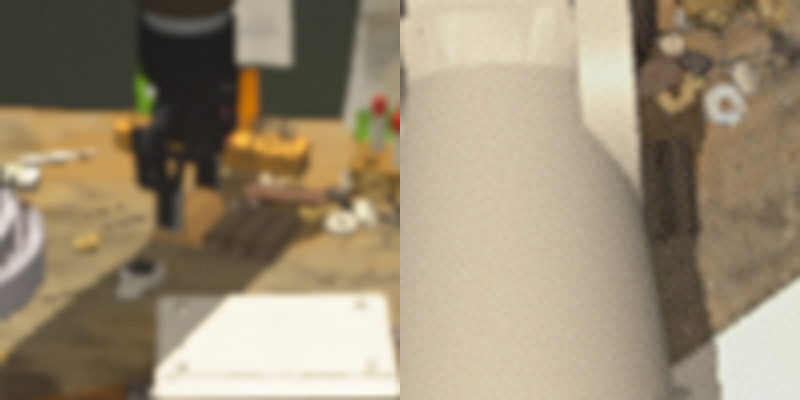

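Call:
{"method": "apply_moves", "body": {
  "targets": [0,0,-0.05,0,0,0,0.5,0,-0.05,-0.05,0,0,0,0.5,0,-0.1,-0.05,0,0,0,0.5,0,-0.13,-0.05,0,0,0,0.5,0,-0.13,-0.05,0,0,0,0.5]
}}

```text
time: 6.0
ee_pos: [0.6332, 0.047, 0.0081]
tcp_rot: [179.9, -0.0, 97.0]
wrist_force: [0.6, 1.5, 6.3]
opening: 0.055
```

Call:
{"method": "apply_moves", "body": {
  "targets": [0,0,0.03,0,0,0,0.78,0,0,0.03,0,0,0,0.78,0,0,0.05,0,0,0,0.8,0,0,0.7,0,0,0,0.8,0,0,2,0,0,0,0.8]
}}

```text
time: 6.5
ee_pos: [0.6304, 0.0466, 0.0642]
tcp_rot: [-179.6, -0.0, 97.0]
wrist_force: [0.4, 0.5, -0.5]
opening: 0.0687
```

Call:
{"method": "apply_moves", "body": {
  "targets": [0,-1.5,2,0,0,0,1,0,-3,2.5,0,0,0,1,0,-4.6,2.5,0,0,0.3,1,0,-6.2,2.5,0,0,0.6,1,0,-7.8,2.5,0,0,0.77,1]
}}

```text
time: 7.0
ee_pos: [0.6325, -0.1776, 0.1427]
tcp_rot: [180.0, 0.0, 101.7]
wrist_force: [1.3, 0.4, 0.5]
opening: 0.0855
```

```bash
cat > f1.py <<'E'
from fit import *
import sys
t,s=snap('top','t5.png'),snap('scene','s5.png')
b=cv2.resize(t['img'][130:230,210:410,::-1],None,fx=4,fy=4,interpolation=cv2.INTER_CUBIC)
a=cv2.resize(s['img'][160:260,220:380,::-1],None,fx=5,fy=5,interpolation=cv2.INTER_CUBIC)
cv2.imwrite('pics/v5.png',b);cv2.imwrite('pics/v5s.png',a)
print(bot.get_obs()['ee_pos'])
E
python3 f1.py
```

```text
[ 0.63178112 -0.18146294  0.14160747]
```

View pics/v5.png

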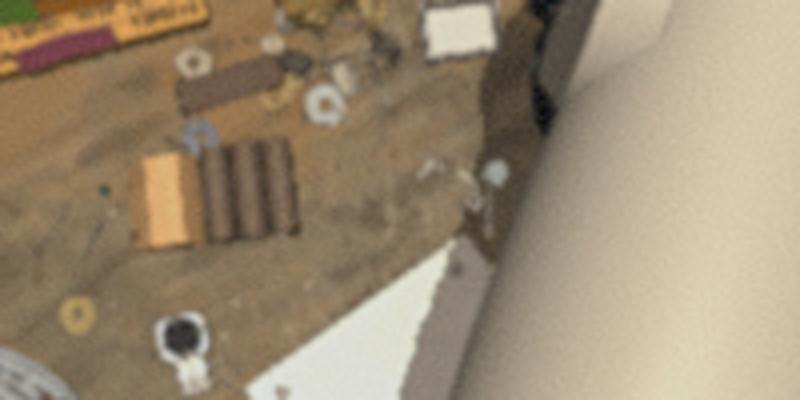

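View pics/v5s.png

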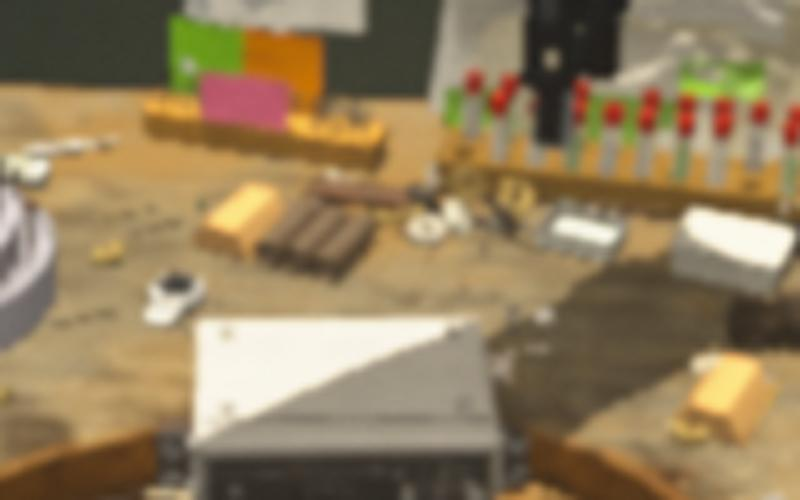

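```bash
cat > f2.py <<'E'
from fit import *
t=snap('top','t6.png')
for n,mod,u,v,a in(('tubes',tubes,272,178,-1.45),('chL',chock,251.5,180,-1.45)):
    g=[*world(t,u,v,.01)[:2],a]
    b=[int(u)-32,int(v)-28,int(u)+32,int(v)+28]
    x,i=fit(t,mod,g,b,n+'_6.png'); print(n,np.round(x[:2],4),round(np.degrees(x[2]),1),round(i,3))
cv2.imwrite('pics/fit6.png',np.hstack([cv2.imread('pics/%s_6.png'%n) for n in('tubes','chL')]))
E
python3 f2.py
```

```text
tubes [ 0.6395 -0.0057] -82.2 0.95
chL [0.6339 0.045 ] -89.2 0.846
```

View pics/fit6.png

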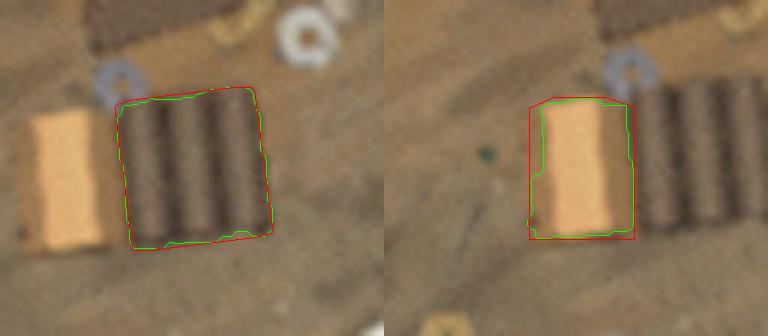

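Call:
{"method": "apply_moves", "body": {
  "targets": [-0.1,-1.3,0,0,0,0,1,-0.23,-2.8,-0.5,0,0,0,1,-0.23,-3.5,-1.3,0,0,0,1,-0.23,-3.5,-1.3,0,0,0,1,-0.23,-3.5,-1.3,0,0,0,1]
}}

```text
time: 7.65
ee_pos: [0.6254, -0.2797, 0.1025]
tcp_rot: [-179.9, -0.1, 101.6]
wrist_force: [0.1, 0.1, -0.1]
opening: 0.0855
```

Call:
{"method": "apply_moves", "body": {
  "targets": [0,-0.42,-1,0,0,0,1,0,-0.42,-2,0,0,0,1,0,-0.42,-2.8,0,0,0,1,0,-0.42,-3.15,0,0,0,1,0,-0.42,-3.15,0,0,0,0.8]
}}

```text
time: 8.15
ee_pos: [0.6257, -0.2917, 0.0082]
tcp_rot: [-179.9, -0.1, 101.7]
wrist_force: [-0.6, 0.3, 0.2]
opening: 0.0732
```

Call:
{"method": "apply_moves", "body": {
  "targets": [0,0,0,0,0,0,0.5,0,0,0,0,0,0,0.5,0,0,0,0,0,0,0.5,0,0,0,0,0,0,0.5,0,0,0,0,0,0,0.5]
}}

```text
time: 8.65
ee_pos: [0.627, -0.2933, 0.0112]
tcp_rot: [179.8, 0.1, 101.7]
wrist_force: [0.0, 2.2, 6.1]
opening: 0.0552
```

Run:
```python
from h import *
c=snap('scene','s7.png');o=bot.get_obs();print(o['ee_pos'],o['tcp_rot'],o['wrist_force'],o['opening'])
cv2.imwrite('pics/v7.png',cv2.resize(c['img'][170:270,300:420,::-1],None,fx=6,fy=6,interpolation=cv2.INTER_CUBIC))
```

```text
[ 0.62695415 -0.29331548  0.01113841] [1.79818153e+02 8.40288888e-02 1.01658081e+02] [0.09323148 1.96253703 6.37859661] 0.0547488255722262
```

View pics/v7.png

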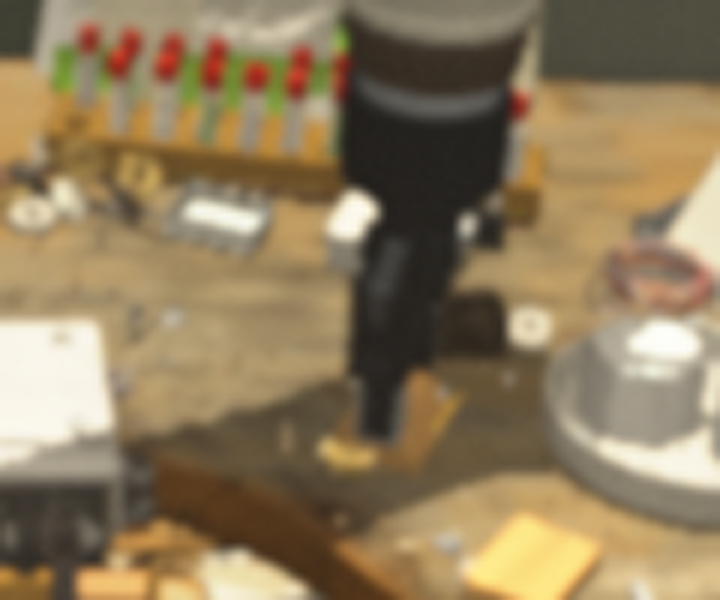

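Call:
{"method": "apply_moves", "body": {
  "targets": [0,0,0.7,0,0,0,0.5,0,0,2,0,0,0,0.5,0.2,1.3,2.5,0,0,-0.4,0.5,0.4,2.9,2.5,0,0,-0.77,0.5,0.65,4.4,2.5,0,0,-0.77,0.5]
}}

```text
time: 9.2
ee_pos: [0.6458, -0.1603, 0.0857]
tcp_rot: [179.8, 0.1, 96.9]
wrist_force: [0.9, 0.4, -0.6]
opening: 0.0547
```

Call:
{"method": "apply_moves", "body": {
  "targets": [0,1.3,0,0,0,0,0.5,0,2.4,0,0,0,0,0.5,0,3.0,0,0,0,0,0.5,0,3.2,0,0,0,0,0.5,0,3.2,0,0,0,0,0.5]
}}

```text
time: 9.7
ee_pos: [0.6454, -0.0653, 0.084]
tcp_rot: [180.0, 0.0, 97.0]
wrist_force: [0.0, -0.5, -0.8]
opening: 0.0547
```

```bash
python3 f1.py
```

```text
[ 0.6452659  -0.06655705  0.08370158]
```

View pics/v5s.png

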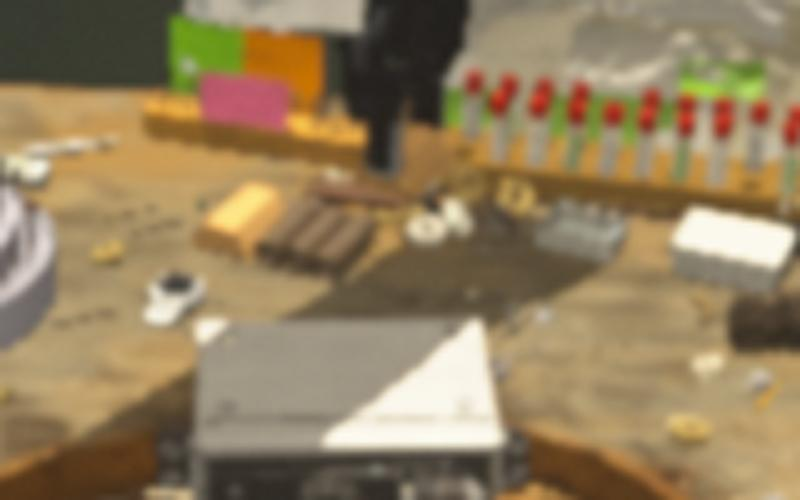

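Call:
{"method": "apply_moves", "body": {
  "targets": [0.04,0.17,-0.8,0,0,0,0.5,0.04,0.17,-1.6,0,0,0,0.5,0.04,0.17,-2.1,0,0,0,0.5,0.04,0.17,-2.35,0,0,0,0.5,0.04,0.17,-2.4,0,0,0,0.5]
}}

```text
time: 10.3
ee_pos: [0.6462, -0.0611, 0.0113]
tcp_rot: [-180.0, 0.0, 97.0]
wrist_force: [0.8, -0.2, 0.3]
opening: 0.0548
```

```bash
python3 f1.py
```

```text
[ 0.64670218 -0.06068672  0.01213942]
```

View pics/v5s.png

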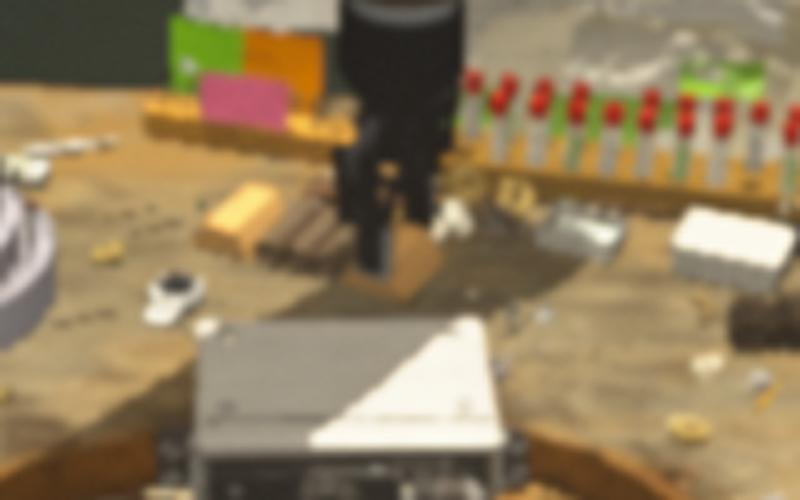

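Right chock is down just beside the row; press it lightly onto the bench and slide in about 3.5 mm.

Call:
{"method": "apply_moves", "body": {
  "targets": [0,0,-0.05,0,0,0,0.5,0,0.05,-0.05,0,0,0,0.5,0,0.09,-0.05,0,0,0,0.5,0,0.12,-0.05,0,0,0,0.5,0,0.12,-0.05,0,0,0,0.5]
}}

```text
time: 10.9
ee_pos: [0.6469, -0.0567, 0.0111]
tcp_rot: [179.9, 0.0, 97.0]
wrist_force: [-0.1, -2.4, 5.9]
opening: 0.0546
```

Call:
{"method": "apply_moves", "body": {
  "targets": [0,0,0.03,0,0,0,0.78,0,0,0.03,0,0,0,0.78,0,0,0.05,0,0,0,0.8,0,0,0.7,0,0,0,0.8,0,0,2,0,0,0,0.8]
}}

```text
time: 11.4
ee_pos: [0.6443, -0.0563, 0.0671]
tcp_rot: [-179.6, -0.1, 97.0]
wrist_force: [0.6, -0.5, -0.8]
opening: 0.0682
```

Call:
{"method": "apply_moves", "body": {
  "targets": [0,-1.5,2,0,0,0,0.8,0,-3,2.5,0,0,0,0.8,0,-4.6,2.5,0,0,0,0.8,0,-6.2,2.5,0,0,0,0.8,0,-6.5,2.5,0,0,0,0.8]
}}

```text
time: 11.9
ee_pos: [0.6459, -0.2555, 0.1453]
tcp_rot: [180.0, 0.0, 96.9]
wrist_force: [0.0, -0.1, 0.5]
opening: 0.0686
```

```bash
python3 f1.py; sed -i "s/('chL',chock,251.5,180,-1.45)/('chL',chock,251.5,180,-1.45),('chR',chock,293,177,-1.45)/;s/('tubes','chL')/('chL','chR')/" f2.py; python3 f2.py
```

```text
[ 0.6457838  -0.25488133  0.14443391]
tubes [ 0.6404 -0.0053] -83.0 0.954
chL [0.6347 0.0455] -89.1 0.847
chR [ 0.6472 -0.0559] -82.9 0.883
```

View pics/v5.png

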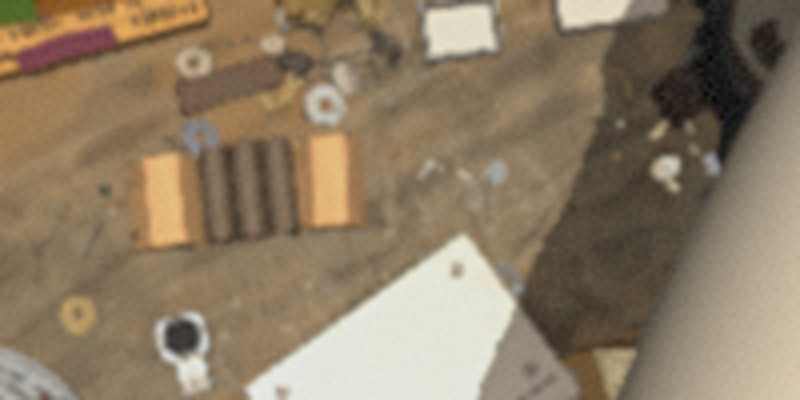

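View pics/v5s.png

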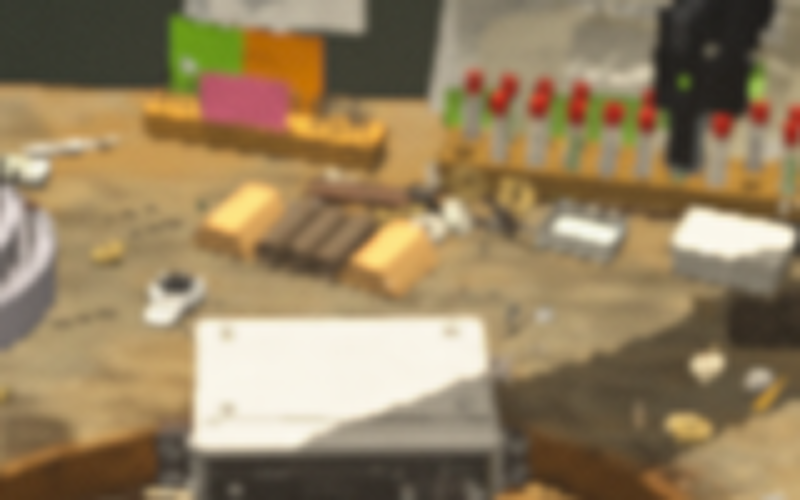

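View pics/fit6.png

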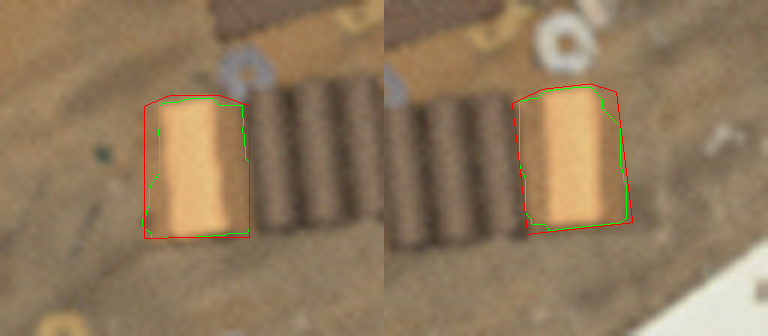

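```bash
python3 -c "
from workcell import bot
o=bot.get_obs();print(o['time'],o['wrist_force']);print(bot.job_done())"
```

```text
12.05 [ 0.45614285  0.70309316 -0.88015884]
the job is handed in; nothing more can be done
None
```

I set one chock against each outer side of the tube row and handed the job in at about 12 s of the 48 s allowed. The chock nearer the row went on the left and the farther one on the right. I gripped each by its end faces, lowered it beside the row, slid it in 3–4 mm and released it.

- **Position:** In the last pictures both chocks stand foot down about 31 mm from their end tube's axis, where touching would be 28 mm. They are centred to within about 2 mm. The row's fitted centre moved no more than about 1 mm from where it started.
- **Robot clear:** The gripper was about 0.2 m away and touching nothing when I handed in.
- **Disagreeing check:** The automatic outline fit put the left chock about 6° off the tubes. That outline was ragged, and the picture's edges and the gripper's angle at release (7° against the tubes' 7–8°) both show it parallel. Either way it is inside the 12° limit.
- **Not touched:** I never went near the flat block or the orange tube look-alike.

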